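# Put the jars on the bath ledge back on their own coasters

## Robot

A 7-joint arm with a two-finger parallel gripper is mounted at the origin on the work surface. World frame = base frame: x ahead of the robot, y to its left, z up, the work surface at z = 0. Lengths are in m, angles in rad, forces in N, time in s.
With the tool pointing down it reaches from about 0.4 to 0.85 m from the base axis. Payload 4.5 kg.
Tool frame: the origin (TCP) lies where the fingers leave the gripper's body, on its centre line; the fingertips stand 64 mm ahead of it and the grasp point (between the pads) lies 45 mm ahead of it; z points along the fingers, y is the line along which they close (so a half turn about z gives the same grasp; the last joint's range is limited). The gripper opens to 88 mm and grips with 3 to 60 N. Pads are 18 mm wide; open, the fingers measure 123 mm over their backs; the gripper's body (75 mm by 187 mm) begins 45 mm behind the grasp point.
Start: joints at [-1.152, 0.689, -0.195, 1.565, 0.157, 0.902, -0.215], TCP at [0.235, 0.579, 0.303] pointing down, gripper open.
Joint ranges: [-3.01, 3.01], [-0.46, 2.08], [-1.47, 1.51], [0.13, 2.56], [-1, 4.14], [0.04, 2.09], [-2.66, 2.66]. Speed limits (rad/s): [2.57, 2.57, 3.14, 3.14, 3.14, 3.14, 3.14].

## Interface

Orientations are given as a unit quaternion [x, y, z, w].
In Python, from plant import r gives the robot as it stands.
- The arm moves only by the tool play_rows, never from a script. Its arguments are lists of equal length, an entry for each row: "translation": the shift along the tool's x, y, z in m, a list of three; "delta_rot": the turn, a rotation vector about the tool's x, y, z in degrees, a list of three; "grip": the opening, from -1 (shut) to 1 (fully open). In form: {"translation": [[x, y, z], ...], "delta_rot": [[rx, ry, rz], ...], "grip": [grip, ...]}. A call has 1 to 20 rows; each row shifts and turns the commanded pose from where the row before left it, along the tool's axes as they then stand; what a row does not reach is not made up. A row lasts 1/8 s, in which the tool goes at most 62.5 mm and 10.7 degrees, less where a joint would pass 70% of its speed; a pose out of reach is approached as far as the arm can. A call with a gripper value outside its range is refused whole. The fingers move at their own pace and stop on an object; "squeeze" is the grip in N (left out, the last holds). Time passes only in rows, so rows that do not move let the fingers close. It gives the time, the measured TCP pose, the force, the opening and the grip force at its end, in the units of the state.
- r.get_state(): the state, without advancing time (a new reading comes with each control period).
- r.snapshot(name): name is "scene" or "top"; returns the picture (420x560x3 uint8, blue, green, red); there is no depth.
- r.get_calibration(name): a dict with "intrinsics" (3x3 intrinsics, pixels), "eye" and "rotation" of the camera in the world. Camera axes: x right, y up, looking along -z (the intrinsics and any distortion apply to the point x, -y, -z); pixel columns grow to the right and rows downward; lengths in m; the calibration is good to about 2 mm. A picture is of the moment at which its call begins. get_calibration takes no time and is no camera call.
- r.finish_job(): hands the job in; it is judged then, once.
Trained networks look in the newest picture that a camera, given by its name, has taken for a name from the list of things; names that differ only in an ending like _2 or _b are one class to them, and where a whole thing is asked for, a point or a joint stands for the part that bears it (a point fixed in the world has none). Each returns a list of dicts, best first, with "confidence" (0 to 1); they miss things now and then, are a little off and sometimes report something else, mostly with a low value. They report only what shows in the picture. A call takes as long as a camera call. They do not tell look-alikes from the thing itself.
- r.look_for(camera, target): "point" ([x, y, z] in m, in world coordinates, good to about 4 mm: the middle of the surface that is visible of it).
- r.silhouettes(camera, target): "pixels" (420x560 bool, what is visible of it).
The state is a dict: "clock": time; "q": joint angles; "qd": joint speeds; "joint_torque": joint torques, N m; "tool_pos": TCP position; "eef_rot": TCP orientation; "contact_force": force on the tool from outside, world axes, zero at the start; "moment": the same for the moment, N m; "opening": opening from 0.0 (shut) to 1.0 (fully open); "finger_force": force on a finger pad.
Only numpy, scipy, OpenCV 4.12 (cv2) and the standard library are available. Lean on these libraries where they do the work, as an engineer would, in place of code of your own. Each camera call takes 0.05 s, during which the arm holds its last target. There are 200 camera calls.

## Task

The three glass jars on the bath ledge each stand on the wrong coaster: move them round until each stands upright in the middle of the coaster of its own shape (round on round, square on square, oblong on oblong), the square and oblong ones turned to line up with the edges of their coasters. To free a place, first park one jar on the middle of the empty slatted rack and let go of it there. It is glass, so set the jars down gently, never tip or drop them, and leave the soap dish, nail brush and candle where they are.

Things in the scene. Friction and masses are not known exactly. Their poses are not given: they have to be found in the camera images.
- square_jar: glass jar of pebbles with a square body 56 x 56 mm in plan and 80 mm high; on top, on the jar's axis, a neck 30 mm in diameter and 8 mm high and then a cork stopper 34 mm in diameter and 28 mm high that is firmly fixed and can be gripped to carry the jar; 116 mm high over all, 250 to 500 g, loose. Origin: centre of its underside, z up, x and y along its sides. Starts on the oblong coaster.
- round_jar: glass jar of pebbles with a round body 64 mm in diameter and 66 mm high; on top, on the jar's axis, a neck 30 mm in diameter and 8 mm high and then a cork stopper 34 mm in diameter and 28 mm high that is firmly fixed and can be gripped to carry the jar; 102 mm high over all, 250 to 500 g, loose. Origin: centre of its underside, z up. Starts on the square coaster.
- oblong_jar: glass jar of pebbles with an oblong body 84 mm (its x) x 46 mm (its y) in plan and 74 mm high; on top, on the jar's axis, a neck 30 mm in diameter and 8 mm high and then a cork stopper 34 mm in diameter and 28 mm high that is firmly fixed and can be gripped to carry the jar; 110 mm high over all, 250 to 500 g, loose. Origin: centre of its underside, z up. Starts on the round coaster.
- round_coaster: flat plain wooden disc, 110 mm in diameter, 10 mm thick, fixed to the ledge. Origin: centre of its underside, on the ledge (its top is 10 mm higher).
- square_coaster: flat plain wooden board, 100 x 100 mm, 10 mm thick, fixed. Origin: centre of its underside, x and y along its sides.
- oblong_coaster: flat plain wooden board, 130 mm (its x) x 90 mm (its y), 10 mm thick, fixed. Origin: centre of its underside.
- rack: the empty slatted wooden rack, 110 mm (its x) x 108 mm: five slats along its x, 16 mm wide with 7 mm gaps, their tops level and 12 mm above the ledge; fixed. Origin: centre of its underside, on the ledge.
- soap_dish: bystander: white oblong soap dish with a cream bar of soap in it, 120 (x) x 85 x 28 mm, loose. Origin: centre of its underside.
- nail_brush: bystander: wooden nail brush, bristles down, 90 (x) x 40 x 32 mm, loose. Origin: centre of its underside.
- candle: bystander: candle in an amber glass, 68 mm in diameter, 60 mm high, loose. Origin: centre of its underside.
Mind the look-alikes: they are no part of the job. Leave any blue look-alike of the round_jar alone.

How it is judged:
By the outcome, as a careful person would: the job done as asked, in the order asked, and still so for the second after the job is handed in, with the robot touching nothing.
It also fails if it takes over 99 s, if anything falls off the work surface, if the arm or the gripper's body presses on something with over 40 N, if the wrist force passes 120 N, or if a joint passes its speed limit or range.

## Working session

There is one attempt and no reset: what is moved stays moved. The work goes in short steps, Python scripts to look and compute and a tool call to move; the robot and the scene stay as the last step left them, time stands still between calls to the robot, and variables do not carry over. Pictures are saved under pics/ and viewed, at most 14 in all, crops included, and the job is handed in when it is done.

Besides the shell and the picture viewer there is one more tool, called after "Emit:" as name(argument=value, ...) on one line, values as JSON. play_rows: Moves the arm, as the interface text tells. Its arguments: {"type":"object","properties":{"translation":{"type":"array","items":{"type":"array","items":{"type":"number"}}},"delta_rot":{"type":"array","items":{"type":"array","items":{"type":"number"}}},"grip":{"type":"array","items":{"type":"number"}},"squeeze":{"type":"number"}},"required":["translation","delta_rot","grip"]}

```bash
mkdir -p pics; ls
python3 - <<'E'
from plant import r
import cv2
for c in("scene","top"):
    cv2.imwrite(f"pics/{c}0.png",r.snapshot(c))
    k=r.get_calibration(c); print(c,k)
print(r.get_state())
for n in["square_jar","round_jar","oblong_jar","round_coaster","square_coaster","oblong_coaster","rack","soap_dish","nail_brush","candle"]:
    for c in("top","scene"):
        print(n,c,[(d["point"],round(d["confidence"],2)) for d in r.look_for(c,n)])
E
```

```text
pics
scene {'intrinsics': array([[482.27327374,   0.        , 280.06660861],
       [  0.        , 482.27327374, 220.48850693],
       [  0.        ,   0.        ,   1.        ]]), 'eye': array([ 1.22311746, -0.00249614,  0.84877717]), 'rotation': array([0.23024865, 0.23301925, 0.67550992, 0.66058606])}
top {'intrinsics': array([[425.60450418,   0.        , 277.14295182],
       [  0.        , 425.60450418, 207.47842442],
       [  0.        ,   0.        ,   1.        ]]), 'eye': array([0.45202687, 0.00412265, 1.02726902]), 'rotation': array([ 0.05031968, -0.06766744, -0.70064521,  0.70850923])}
{'clock': 0.1, 'q': array([-1.15222199,  0.68991391, -0.19450684,  1.5662294 ,  0.1572904 ,
        0.90252938, -0.21510732]), 'qd': array([ 9.98108288e-04, -3.13530638e-03,  2.28194857e-05, -1.94799574e-03,
       -1.23432342e-03, -3.43879124e-03,  2.71064229e-04]), 'joint_torque': array([-2.97989165e-03, -5.28506327e+01, -1.27139859e+00, -1.53837436e+01,
       -5.25640044e-02,  1.94594133e-03,  3.66861093e-05]), 'tool_pos': array([0.23445754, 0.57885276, 0.30198404]), 'eef_rot': array([ 1
[... 836 characters left out ...]
aster top [([0.6187, -0.0998, 0.0045], 0.87)]
square_coaster scene [([0.6577, -0.1011, 0.0075], 0.69)]
oblong_coaster top [([0.4658, 0.2215, 0.0115], 0.61)]
oblong_coaster scene [([0.5081, 0.2206, 0.0106], 0.94)]
rack top [([0.4873, 0.0199, 0.0105], 0.57), ([0.6506, 0.1114, 0.014], 0.37)]
rack scene [([0.489, 0.0246, 0.0121], 0.88), ([0.6856, 0.1144, 0.0812], 0.19)]
soap_dish top [([0.4459, -0.2453, 0.0245], 0.63)]
soap_dish scene [([0.4582, -0.2457, 0.0188], 0.92), ([0.4967, 0.2342, 0.0831], 0.44)]
nail_brush top [([0.6264, 0.3801, 0.0292], 0.72)]
nail_brush scene [([0.6333, 0.3797, 0.0321], 0.74)]
candle top [([0.4471, -0.248, 0.0212], 0.55)]
candle scene [([0.5868, -0.3841, 0.0602], 0.7)]
```

View pics/top0.png

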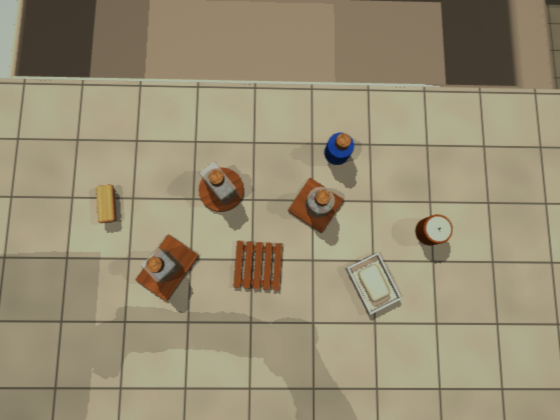

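View pics/scene0.png

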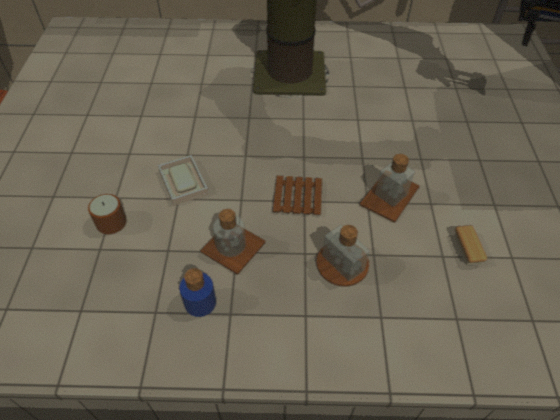

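Top picture: square jar (160,265) on the oblong coaster, oblong jar (218,183) on the round coaster, clear round jar (320,200) on the square coaster, rack (258,265). 

What could be taken for round_jar: the clear one at top (320,200) / scene (228,235), or the blue one at top (340,147) / scene (197,292). The clear one on the square coaster matches the description. I'll check that in a crop and measure.

```bash
python3 - <<'E'
import cv2,numpy as np
a=cv2.imread("pics/top0.png")
s=cv2.imread("pics/scene0.png")
A=cv2.resize(a[130:310,125:365],(800,600),interpolation=cv2.INTER_CUBIC)
B=cv2.resize(s[140:320,190:430],(800,600),interpolation=cv2.INTER_CUBIC)
cv2.imwrite("pics/cropA.png",A);cv2.imwrite("pics/cropB.png",B)
E
cat > h.py <<'E'
from plant import r
import numpy as np,cv2
from scipy.spatial.transform import Rotation as R
from scipy.optimize import minimize
cal={c:r.get_calibration(c) for c in("top","scene")}
def proj(c,P):
    k=cal[c];p=R.from_quat(k["rotation"]).inv().apply(np.atleast_2d(P)-k["eye"])
    q=p*[1,-1,-1];K=k["intrinsics"]
    return np.c_[K[0,0]*q[:,0]/q[:,2]+K[0,2],K[1,1]*q[:,1]/q[:,2]+K[1,2]]
def unproj(c,uv,z):
    k=cal[c];K=k["intrinsics"];uv=np.atleast_2d(uv)
    d=np.c_[(uv[:,0]-K[0,2])/K[0,0],-(uv[:,1]-K[1,2])/K[1,1],-np.ones(len(uv))]
    d=R.from_quat(k["rotation"]).apply(d);e=k["eye"]
    return e+d*((z-e[2])/d[:,2])[:,None]
def prism(x,y,yaw,sh,z0,z1):
    if np.isscalar(sh):
        t=np.linspace(0,2*np.pi,40,endpoint=False);b=sh/2*np.c_[np.cos(t),np.sin(t)]
    else: b=np.array([[1,1],[-1,1],[-1,-1],[1,-1]])*np.array(sh)/2
    c,s=np.cos(yaw),np.sin(yaw);b=b@np.array([[c,s],[-s,c]])+[x,y]
    return np.r_[np.c_[b,np.full(len(b),z0)],np.c_[b,np.full(len(b),z1)]]
S=4
def draw(c,parts):
    m=np.zeros((420*S,560*S),np.uint8)
    for P in parts:
        h=cv2.convexHull(((proj(c,P)+.5)*S).astype(np.float32))
        cv2.fillConvexPoly(m,np.round(h*16).astype(np.int32),255,shift=4)
    return cv2.resize(m,(560,420),interpolation=cv2.INTER_AREA)/255.
jar={"square_jar":((.056,.056),.080),"round_jar":(.064,.066),"oblong_jar":((.084,.046),.074)}
coast={"round_coaster":.110,"square_coaster":(.1,.1),"oblong_coaster":(.13,.09)}
def jarparts(n,x,y,yaw,z):
    sh,h=jar[n];return [prism(x,y,yaw,sh,z,z+h),prism(x,y,0,.030,z+h,z+h+.008),prism(x,y,0,.034,z+h+.008,z+h+.036)]
def fit(x0,model,obs,ign={},yaws=True):
    def f(p):
        e=0
        for c in obs:
            d=np.abs(draw(c,model(*p))-obs[c]);
            if c in ign: d=d*~ign[c]
            e+=d.sum()
        return e
    b=None
    s=np.array([[0,0,0],[.012,0,0],[0,.012,0],[0,0,.3]])
    o=minimize(f,x0,method="Nelder-Mead",options=dict(initial_simplex=np.array(x0)+s,xatol=2e-4,fatol=.3,maxiter=150))
    o=minimize(f,o.x,method="Nelder-Mead",options=dict(initial_simplex=o.x+s*.3,xatol=1e-4,fatol=.1,maxiter=120))
    return o.x,o.fun
E
cat > m.py <<'E'
from h import *
import pickle
ims={c:r.snapshot(c) for c in cal}
sil={}
for n in list(jar)+list(coast)+["rack"]:
    for c in cal:
        sil[n,c]=[(d["confidence"],d["pixels"]) for d in r.silhouettes(c,n)]
        for cf,p in sil[n,c]:
            v,u=np.nonzero(p);print(n,c,round(cf,2),len(u),u.mean().round(1),v.mean().round(1),u.min(),u.max(),v.min(),v.max())
pickle.dump((ims,sil),open("s0.pkl","wb"))
E
python3 m.py
```

```text
square_jar top 0.58 931 161.5 265.2 141 182 247 282
square_jar scene 0.78 1368 395.4 180.0 376 415 154 205
round_jar top 0.95 689 339.3 148.5 325 354 134 164
round_jar top 0.9 691 319.5 201.5 305 334 187 217
round_jar scene 0.75 1283 229.9 233.1 213 246 208 256
round_jar scene 0.68 1353 198.2 293.2 181 216 269 316
round_jar scene 0.19 1607 297.8 195.0 274 323 176 214
oblong_jar top 0.7 1917 373.3 283.3 346 400 253 313
oblong_jar top 0.59 874 219.4 182.9 200 237 162 204
oblong_jar top 0.27 885 221.7 192.6 199 243 167 211
oblong_jar scene 0.69 1740 345.7 250.8 323 369 225 280
round_coaster top 0.74 752 221.1 192.7 199 243 168 211
round_coaster scene 0.92 692 336.6 272.2 317 369 250 285
square_coaster top 0.65 923 312.8 206.8 289 343 179 231
square_coaster scene 0.76 1008 235.4 252.6 201 265 230 273
oblong_coaster top 0.78 1407 170.0 269.0 136 197 235 300
oblong_coaster scene 0.89 912 386.9 203.1 360 419 182 221
oblong_coaster scene 0.48 634 334.9 272.3 317 368 250 285
rack top 0.68 1719 257.5 265.0 234 281 241 289
rack top 0.56 979 312.5 207.5 289 342 178 231
rack scene 0.59 1583 298.8 195.7 274 322 177 214
```

View pics/cropA.png

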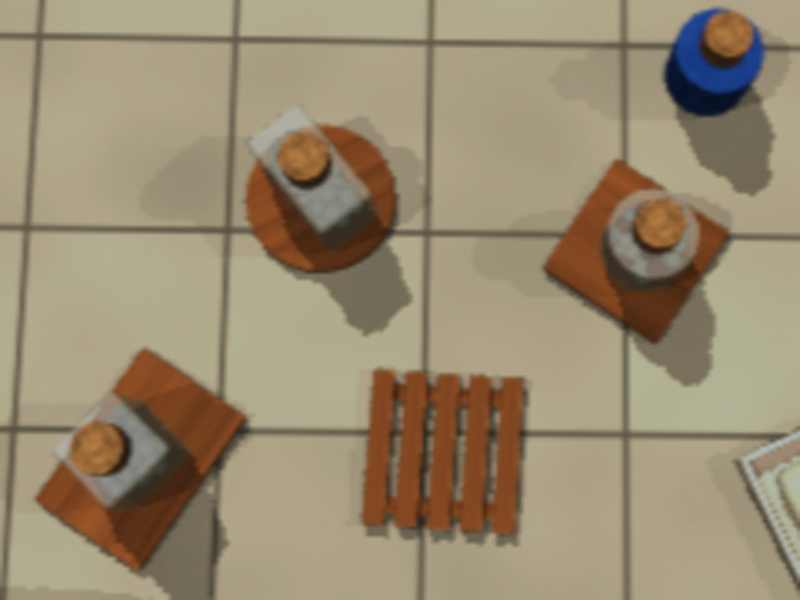

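View pics/cropB.png

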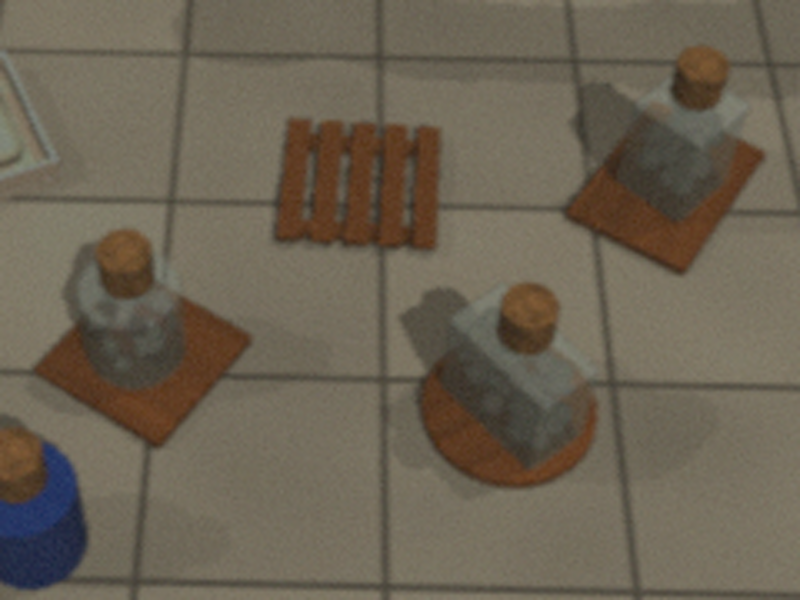

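The crop confirms it: clear round jar at top (320,200) on the square coaster, with the blue look-alike separate at (340,147). Next I'll fit models to the silhouettes.

```bash
cat > f.py <<'E'
from h import *
import pickle
ims,sil=pickle.load(open("s0.pkl","rb"))
W={c:((lambda h:((h[...,0]<14)|(h[...,0]>172))&(h[...,1]>(115)))(cv2.cvtColor(cv2.GaussianBlur(ims[c],(3,3),0),cv2.COLOR_BGR2HSV))) for c in ims}
def pick(n,c,g,R_=30):
    u0=proj(c,[*g,.04])[0]
    for cf,p in sil[n,c]:
        v,u=np.nonzero(p)
        if np.hypot(u.mean()-u0[0],v.mean()-u0[1])<R_:return p
G={"square_jar":(.47,.225),"round_jar":(.63,-.105),"oblong_jar":(.66,.11)}
C={"square_jar":"oblong_coaster","round_jar":"square_coaster","oblong_jar":"round_coaster"}
k=np.ones((5,5),np.uint8)
out={}
for j in jar:
    s={c:pick(j,c,G[j]) for c in cal}
    print(j,[None if v is None else v.sum() for v in s.values()])
    obs={c:v*1. for c,v in s.items() if v is not None}
    for cs in [list(obs)]+[[c] for c in obs]:
        best=min((fit([*G[j],y],lambda x,y,t:jarparts(j,x,y,t,.010),{c:obs[c] for c in cs}) for y in ([0] if j=="round_jar" else [.3,1.1] if j=="square_jar" else [0,.8,1.6,2.4])),key=lambda o:o[1])
        print(j,cs,best[0].round(4),np.degrees(best[0][2]).round(1),best[1])
    n=C[j];ign={};ob={}
    for c in cal:
        ign[c]=cv2.dilate((draw(c,jarparts(j,*best[0],.01))>0).astype(np.uint8),k)>0
        if s[c] is not None: ign[c]|=cv2.dilate(s[c].astype(np.uint8),k)>0
        roi=np.zeros((420,560),np.uint8);u=proj(c,[*G[j],.0])[0];cv2.circle(roi,tuple(int(q) for q in u),48,1,-1)
        ign[c]|=roi==0; ob[c]=W[c]*1.
    for cs in [list(cal),["top"],["scene"]]:
        b=min((fit([*G[j],y],lambda x,y,t:[prism(x,y,t,coast[n],0,.01)],{c:ob[c] for c in cs},ign) for y in ([0] if j=="oblong_jar" else [.2,.8,] if j=="round_jar" else [0,.8,1.6,2.4])),key=lambda o:o[1])
        print(n,cs,b[0].round(4),np.degrees(b[0][2]).round(1),b[1])
ob={};ig={}
for c in cal:
    roi=np.zeros((420,560),np.uint8);u=proj(c,[.49,.02,0])[0];cv2.circle(roi,tuple(int(q) for q in u),42,1,-1)
    ob[c]=cv2.morphologyEx((W[c]&(roi>0)).astype(np.uint8),cv2.MORPH_CLOSE,k)*1.;ig[c]=roi==0
for cs in [list(cal),["top"],["scene"]]:
    b=min((fit([.485,.02,y],lambda x,y,t:[prism(x,y,t,(.11,.108),.004,.012)],{c:ob[c] for c in cs},ig) for y in [0,.2]),key=lambda o:o[1])
    print("rack",cs,b[0].round(4),np.degrees(b[0][2]).round(1),b[1])
E
time python3 f.py
```

```text
square_jar [np.int64(931), np.int64(1368)]
square_jar ['top', 'scene'] [0.4808 0.2405 0.8405] 48.2 149.65490196078431
square_jar ['top'] [0.4812 0.2395 0.8289] 47.5 43.549019607843135
square_jar ['scene'] [0.4791 0.2417 0.8421] 48.3 77.45882352941176
oblong_coaster ['top', 'scene'] [0.4777 0.2394 2.5618] 146.8 271.1333333333333
oblong_coaster ['top'] [ 0.4791  0.2399 -0.5826] -33.4 74.29411764705883
oblong_coaster ['scene'] [0.4709 0.24   2.5816] 147.9 85.90588235294118
round_jar [np.int64(691), np.int64(1283)]
round_jar ['top', 'scene'] [ 0.6303 -0.1165  0.1544] 8.8 145.156862745098
round_jar ['top'] [ 0.6327 -0.1178  0.4293] 24.6 53.188235294117646
round_jar ['scene'] [ 0.6287 -0.1163  0.2914] 16.7 42.53333333333333
square_coaster ['top', 'scene'] [ 0.6315 -0.1127  0.9702] 55.6 304.36470588235295
square_coaster ['top'] [ 0.6337 -0.1135  0.9884] 56.6 71.62745098039215
square_coaster ['scene'] [ 0.6258 -0.1146  0.9839] 56.4 125.03529411764707
oblong_jar [np.int64(874), np.int64(1740)]
oblong_jar ['top', 'scene'] [0.6723 0.1179 0.6548] 37.5 237.8156862745098
oblong_jar ['top'] [0.6727 0.117  0.6736] 38.6 46.56078431372549
oblong_jar ['scene'] [0.6685 0.1189 0.5955] 34.1 138.9254901960784
round_coaster ['top', 'scene'] [0.6654 0.1186 0.0471] 2.7 214.36470588235295
round_coaster ['top'] [0.6703 0.1189 0.0789] 4.5 55.11764705882353
round_coaster ['scene'] [ 0.6619  0.1191 -0.0908] -5.2 29.4078431372549
rack ['top', 'scene'] [ 0.4845  0.025  -0.0598] -3.4 321.8392156862745
rack ['top'] [ 0.4854  0.025  -0.0528] -3.0 91.85098039215686
rack ['scene'] [ 0.4795  0.0243 -0.0299] -1.7 209.96078431372547
real	1m29.056s
user	2m6.259s
sys	1m11.250s
```

```bash
cat > ov.py <<'E'
from h import *
def panel(img,c,uv,parts,w=66,h=50,s=6):
    u,v=[int(q) for q in uv];u0,v0=u-w//2,v-h//2
    p=cv2.resize(img[v0:v0+h,u0:u0+w],None,fx=s,fy=s,interpolation=cv2.INTER_CUBIC)
    for P in parts:
        hl=cv2.convexHull(((proj(c,P)+.5-[u0,v0])*s).astype(np.float32))
        cv2.polylines(p,[np.round(hl).astype(int)],True,(0,255,0),1)
    return p
E
python3 - <<'E'
from ov import *
import pickle
ims,_=pickle.load(open("s0.pkl","rb"))
top={"round_coaster":(.6703,.1189,0),"square_coaster":(.6337,-.1135,.9884)}
J={"round_coaster":("oblong_jar",.6727,.117,.6736),"square_coaster":("round_jar",.6327,-.1178,0)}
rows=[]
for n,p in top.items():
    rows.append(np.hstack([panel(ims[c],c,proj(c,[p[0],p[1],.03])[0],[prism(*p,coast[n],0,.01),prism(*p,coast[n],.0099,.01)]+jarparts(*J[n],.01)) for c in cal]))
cv2.imwrite("pics/ov0.png",np.vstack(rows)); print(rows[0].shape)
E
```

```text
(300, 792, 3)
```

View pics/ov0.png

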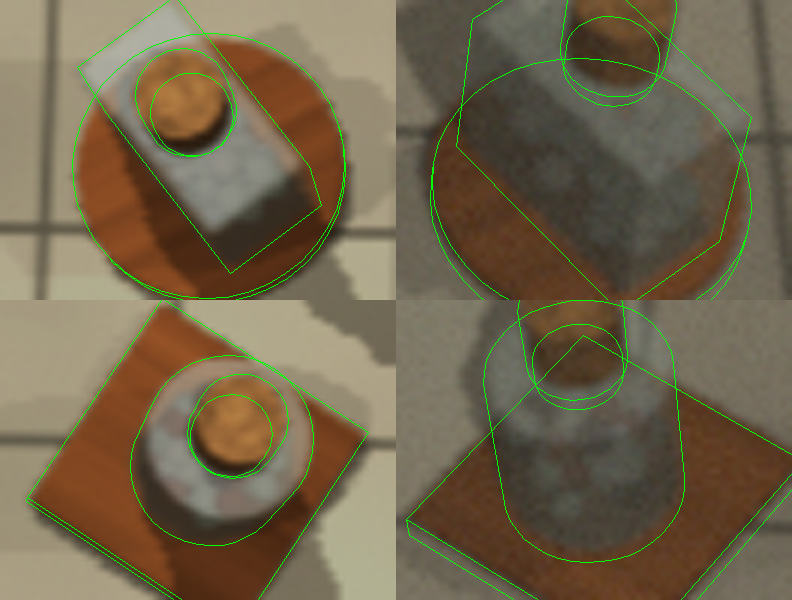

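The coaster fits match in the top view, and the scene camera shows a constant small bias. I'll use top-camera relative offsets. Plan: park the round jar on the rack, then square to square, oblong to oblong, round to round.

```bash
cat > go.py <<'E'
import sys
from plant import r
import numpy as np
from scipy.spatial.transform import Rotation as R
s=r.get_state();M=R.from_quat(s["eef_rot"]);A=M.as_matrix()
yaw=np.degrees(np.arctan2(A[1,1],A[0,1]))
print("t",s["clock"],"tcp",s["tool_pos"].round(4),"yaw(tool y)",yaw.round(2),"tilt",np.degrees(np.arccos(-A[2,2])).round(2),"q7",s["q"][6].round(2),"open",round(s["opening"],3))
if len(sys.argv)>3:
    x,y,z=map(float,sys.argv[1:4])
    d=np.array([x,y,z])-s["tool_pos"]
    Y=yaw
    if len(sys.argv)>4:
        Y=float(sys.argv[4]);print("turn tool rz",round((yaw-Y+180)%360-180,2))
    Y=np.radians(Y);ty=np.array([np.cos(Y),np.sin(Y)]);tx=np.array([-ty[1],ty[0]])
    # tool z down: x = y × z
    tx=np.cross([*ty,0],[0,0,-1])[:2]
    print("then tool dx,dy,dz mm",(np.array([d[:2]@tx,d[:2]@ty,-d[2]])*1000).round(1))
E
python3 go.py .631 -.117 .30 -10
```

```text
t 1.9 tcp [0.2346 0.5793 0.3027] yaw(tool y) 67.96 tilt 0.0 q7 -0.22 open 1.0
turn tool rz 77.96
then tool dx,dy,dz mm [-616.9  511.3    2.7]
```

Emit:
play_rows(translation=[[0,0,0],[0,0,0],[0,0,0],[0,0,0],[0,0,0],[0,0,0],[0,0,0],[0,0,0],[-0.0385,0.032,0],[-0.0385,0.032,0],[-0.0385,0.032,0],[-0.0385,0.032,0],[-0.0385,0.032,0],[-0.0385,0.032,0],[-0.0385,0.032,0],[-0.0385,0.032,0],[-0.0385,0.032,0],[-0.0385,0.032,0],[-0.0385,0.032,0],[-0.0385,0.032,0]], delta_rot=[[0,0,9.75],[0,0,9.75],[0,0,9.75],[0,0,9.75],[0,0,9.75],[0,0,9.75],[0,0,9.75],[0,0,9.75],[0,0,0],[0,0,0],[0,0,0],[0,0,0],[0,0,0],[0,0,0],[0,0,0],[0,0,0],[0,0,0],[0,0,0],[0,0,0],[0,0,0]], grip=[1,1,1,1,1,1,1,1,1,1,1,1,1,1,1,1,1,1,1,1], squeeze=25)

```text
clock: 4.4
tool_pos: [0.5329, 0.0561, 0.3029]
eef_rot: [0.766, 0.643, 0.0, -0.0]
contact_force: [0.6, 1.2, 0.6]
opening: 1.0
finger_force: 0.0
```

```bash
python3 go.py .631 -.117 .145 -10
```

```text
t 4.4 tcp [0.5329 0.0561 0.3029] yaw(tool y) -10.03 tilt 0.05 q7 -0.27 open 1.0
turn tool rz -0.03
then tool dx,dy,dz mm [-153.5  126.6  157.9]
```

Emit:
play_rows(translation=[[-0.0387,0.0318,0],[-0.0387,0.0318,0],[-0.0387,0.0318,0],[-0.0387,0.0318,0],[0,0,0.03],[0,0,0.03],[0,0,0.03],[0,0,0],[0,0,0]], delta_rot=[[0,0,0],[0,0,0],[0,0,0],[0,0,0],[0,0,0],[0,0,0],[0,0,0],[0,0,0],[0,0,0]], grip=[1,1,1,1,1,1,1,1,1])

```text
clock: 5.52
tool_pos: [0.631, -0.1173, 0.2138]
eef_rot: [0.766, 0.642, 0.001, 0.001]
contact_force: [-0.4, -0.6, 0.3]
opening: 1.001
finger_force: 0.0
```

```bash
python3 go.py .631 -.117 .145 -10
python3 - <<'E'
from h import *
im=r.snapshot("scene");u=proj("scene",[.63,-.117,.1])[0].astype(int)
cv2.imwrite("pics/s1.png",cv2.resize(im[u[1]-75:u[1]+75,u[0]-100:u[0]+100],(800,600),interpolation=cv2.INTER_CUBIC))
E
```

```text
t 5.525 tcp [ 0.631  -0.1173  0.2138] yaw(tool y) -10.04 tilt 0.1 q7 0.01 open 1.001
turn tool rz -0.04
then tool dx,dy,dz mm [ 0.3 -0.1 68.8]
```

View pics/s1.png

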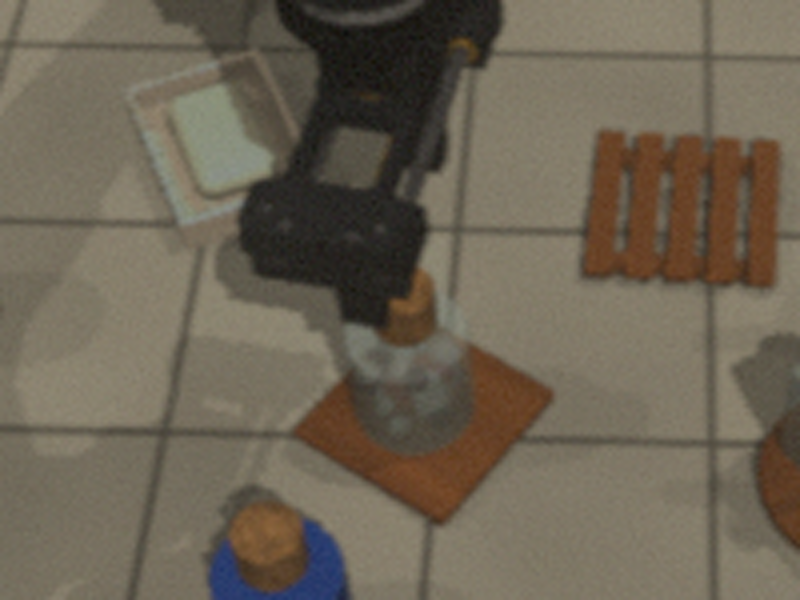

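The open gripper stands above the clear round jar's cork, with the near finger at crop (365,310) and the cork at (410,300). I'll check that against the projection.

Run:
```python
from h import *
u=proj("scene",[.63,-.117,.1])[0].astype(int)
o=u-[100,75]
for P in ([.631,-.1173,.1498],[.631+.044*.985,-.1173-.044*.174,.1498],[.631+.0615*.985,-.1173-.0615*.174,.1498],[.631,-.117,.112],[.631,-.117,.084]):
    print(P,((proj("scene",P)[0]-o+.5)*4).round(0))
```

```text
[0.631, -0.1173, 0.1498] [394. 240.]
[0.67434, -0.124956, 0.1498] [369. 311.]
[0.6915775, -0.128001, 0.1498] [359. 340.]
[0.631, -0.117, 0.112] [402. 290.]
[0.631, -0.117, 0.084] [406. 325.]
```

Emit:
play_rows(translation=[[0,0,0.02],[0,0,0.02],[0,0,0.018],[0,0,0.01],[0,0,0],[0,0,0],[0,0,0],[0,0,0],[0,0,0],[0,0,0]], delta_rot=[[0,0,0],[0,0,0],[0,0,0],[0,0,0],[0,0,0],[0,0,0],[0,0,0],[0,0,0],[0,0,0],[0,0,0]], grip=[1,1,1,1,1,0,-0.1,-0.3,-0.5,-1])

```text
clock: 6.82
tool_pos: [0.6304, -0.1172, 0.1448]
eef_rot: [0.766, 0.642, 0.0, 0.0]
contact_force: [-0.4, 0.0, -0.4]
opening: 0.456
finger_force: 0.0
```

Emit:
play_rows(translation=[[0,0,0],[0,0,0],[0,0,0],[0,0,0]], delta_rot=[[0,0,0],[0,0,0],[0,0,0],[0,0,0]], grip=[-1,-1,-1,-1])

```text
clock: 7.32
tool_pos: [0.6308, -0.1173, 0.1448]
eef_rot: [0.766, 0.642, 0.0, 0.0]
contact_force: [2.2, -0.3, -0.6]
opening: 0.372
finger_force: 25.0
```

Emit:
play_rows(translation=[[0,0,-0.004],[0,0,-0.01],[0,0,-0.02],[0,0,-0.026],[0,0,0],[0,0,0]], delta_rot=[[0,0,0],[0,0,0],[0,0,0],[0,0,0],[0,0,0],[0,0,0]], grip=[-1,-1,-1,-1,-1,-1])

```text
clock: 8.07
tool_pos: [0.6299, -0.117, 0.2046]
eef_rot: [0.766, 0.642, -0.0, -0.0]
contact_force: [-1.1, 0.1, -4.7]
opening: 0.378
finger_force: 25.0
```

```bash
python3 go.py .4835 .0255 .1468
```

```text
t 8.075 tcp [ 0.6299 -0.117   0.2046] yaw(tool y) -10.04 tilt 0.05 q7 0.01 open 0.378
then tool dx,dy,dz mm [ 114.8 -169.    57.8]
```

Emit:
play_rows(translation=[[0.0057,-0.0085,0],[0.0115,-0.0169,0],[0.0115,-0.0169,0],[0.0172,-0.0253,0],[0.0172,-0.0253,0],[0.0172,-0.0253,0],[0.0172,-0.0253,0],[0.0115,-0.0169,0],[0.0058,-0.0086,0],[0,0,0.02],[0,0,0.02],[0,0,0.01],[0,0,0.004],[0,0,0],[0,0,0]], delta_rot=[[0,0,0],[0,0,0],[0,0,0],[0,0,0],[0,0,0],[0,0,0],[0,0,0],[0,0,0],[0,0,0],[0,0,0],[0,0,0],[0,0,0],[0,0,0],[0,0,0],[0,0,0]], grip=[-1,-1,-1,-1,-1,-1,-1,-1,-1,-1,-1,-1,-1,-1,-1])

```text
clock: 9.95
tool_pos: [0.4843, 0.0253, 0.1512]
eef_rot: [0.766, 0.642, 0.0, 0.0]
contact_force: [-0.3, 0.2, -3.9]
opening: 0.381
finger_force: 25.0
```

```bash
python3 go.py .4835 .0255 .1468
```

```text
t 9.95 tcp [0.4843 0.0253 0.1512] yaw(tool y) -10.05 tilt 0.07 q7 -0.17 open 0.381
then tool dx,dy,dz mm [ 0.  -0.9  4.4]
```

Emit:
play_rows(translation=[[0,0,0.001],[0,0,0.001],[0,0,0.001],[0,0,0.0005],[0,0,0.0005],[0,0,0],[0,0,0]], delta_rot=[[0,0,0],[0,0,0],[0,0,0],[0,0,0],[0,0,0],[0,0,0],[0,0,0]], grip=[-1,-1,-1,-1,-1,-1,-1])

```text
clock: 10.82
tool_pos: [0.484, 0.0254, 0.1467]
eef_rot: [0.766, 0.642, 0.0, 0.0]
contact_force: [-0.9, -0.5, -3.9]
opening: 0.378
finger_force: 25.0
```

Emit:
play_rows(translation=[[0,0,0.0005],[0,0,0.0005],[0,0,0]], delta_rot=[[0,0,0],[0,0,0],[0,0,0]], grip=[-1,-1,-1])

```text
clock: 11.2
tool_pos: [0.4843, 0.0253, 0.1465]
eef_rot: [0.766, 0.642, 0.0, 0.0]
contact_force: [0.2, -1.1, 6.1]
opening: 0.375
finger_force: 25.0
```

In contact, so release and rise.

Emit:
play_rows(translation=[[0,0,-0.0005],[0,0,0],[0,0,0],[0,0,0],[0,0,0],[0,0,-0.01],[0,0,-0.03],[0,0,-0.04],[0,0,-0.04],[0,0,-0.04]], delta_rot=[[0,0,0],[0,0,0],[0,0,0],[0,0,0],[0,0,0],[0,0,0],[0,0,0],[0,0,0],[0,0,0],[0,0,0]], grip=[0,0.5,1,1,1,1,1,1,1,1])

```text
clock: 12.45
tool_pos: [0.4836, 0.0253, 0.3082]
eef_rot: [0.766, 0.642, 0.0, 0.0]
contact_force: [0.8, -0.6, 0.4]
opening: 0.999
finger_force: 0.0
```

```bash
python3 go.py .481 .240 .159 45
```

```text
t 12.45 tcp [0.4836 0.0253 0.3082] yaw(tool y) -10.05 tilt 0.03 q7 -0.2 open 0.999
turn tool rz -55.05
then tool dx,dy,dz mm [153.7 150.  149.2]
```

Emit:
play_rows(translation=[[0.042,-0.008,0],[0.042,-0.008,0],[0.042,-0.008,0],[0.042,-0.008,0],[0.043,-0.008,0],[0,0,0.04],[0,0,0.04],[0,0,0.01],[0,0,0],[0,0,0]], delta_rot=[[0,0,0],[0,0,0],[0,0,0],[0,0,0],[0,0,0],[0,0,0],[0,0,0],[0,0,0],[0,0,0],[0,0,0]], grip=[1,1,1,1,1,1,1,1,1,1])

```text
clock: 13.7
tool_pos: [0.4822, 0.2403, 0.2177]
eef_rot: [0.766, 0.642, 0.001, 0.0]
contact_force: [-0.5, -0.4, 0.2]
opening: 1.001
finger_force: 0.0
```

```bash
python3 go.py .481 .240 .159
cat > see.py <<'E'
# usage: see.py jar gx gy z : fit jar from top silhouette, save overlay
import sys,pickle
from ov import *
def see(j,g,z,yaws,name,rest=()):
    ims={c:r.snapshot(c) for c in cal};res={}
    for c in cal:
        u0=proj(c,[*g,.05])[0]
        for d in r.silhouettes(c,j):
            v,u=np.nonzero(d["pixels"])
            if np.hypot(u.mean()-u0[0],v.mean()-u0[1])<12:
                b=min((fit([*g,y],lambda x,y,t:jarparts(j,x,y,t,z),{c:d["pixels"]*1.}) for y in yaws),key=lambda o:o[1])
                res[c]=b[0];print(j,c,b[0][:2].round(4),np.degrees(b[0][2]).round(1),round(b[1]),len(u));break
        else: print(j,c,"not found")
    if name: cv2.imwrite(name,np.hstack([panel(ims[c],c,proj(c,[*g,.05])[0],(jarparts(j,*res[c],z) if c in res else [])+list(rest),w=66,h=90) for c in cal]))
    return res,ims
E
python3 - <<'E'
from see import *
see("round_jar",(.484,.025),.012,[0],None)
E
```

```text
t 13.7 tcp [0.4822 0.2403 0.2177] yaw(tool y) -10.07 tilt 0.16 q7 -0.55 open 1.001
then tool dx,dy,dz mm [-0.5 -1.2 58.7]
round_jar top [0.4864 0.0251] 7.1 31 650
round_jar scene [0.4812 0.0262] 3.1 54 1090
```

Emit:
play_rows(translation=[[-0.0013,-0.003,0.01],[0,0,0.02],[0,0,0.018],[0,0,0.01],[0,0,0],[0,0,0],[0,0,0],[0,0,0],[0,0,0],[0,0,0],[0,0,0],[0,0,0],[0,0,0]], delta_rot=[[0,0,0],[0,0,0],[0,0,0],[0,0,0],[0,0,0],[0,0,0],[0,0,0],[0,0,0],[0,0,0],[0,0,0],[0,0,0],[0,0,0],[0,0,0]], grip=[1,1,1,1,1,0,-0.1,-0.3,-0.5,-1,-1,-1,-1])

```text
clock: 15.52
tool_pos: [0.4787, 0.2394, 0.1583]
eef_rot: [0.766, 0.642, 0.0, 0.0]
contact_force: [1.1, -0.2, 1.5]
opening: 0.378
finger_force: 25.0
```

Emit:
play_rows(translation=[[0,0,0],[0,0,-0.004],[0,0,-0.01],[0,0,-0.02],[0,0,-0.03],[0,0,-0.03],[0,0,-0.03],[0,0,-0.026],[0,0,0],[0,0,0]], delta_rot=[[0,0,0],[0,0,0],[0,0,0],[0,0,0],[0,0,0],[0,0,0],[0,0,0],[0,0,0],[0,0,0],[0,0,0]], grip=[-1,-1,-1,-1,-1,-1,-1,-1,-1,-1])

```text
clock: 16.77
tool_pos: [0.4773, 0.2391, 0.3074]
eef_rot: [0.766, 0.643, -0.001, -0.0]
contact_force: [0.0, 1.0, -2.7]
opening: 0.378
finger_force: 25.0
```

```bash
python3 go.py .6315 -.1135 .159; python3 go.py .6315 -.1135 .159 -1
```

```text
t 16.775 tcp [0.4773 0.2391 0.3074] yaw(tool y) -10.03 tilt 0.12 q7 -0.58 open 0.378
then tool dx,dy,dz mm [-320.3  213.2  148.4]
t 16.775 tcp [0.4773 0.2391 0.3074] yaw(tool y) -10.03 tilt 0.12 q7 -0.58 open 0.378
turn tool rz -9.03
then tool dx,dy,dz mm [-349.8  160.3  148.4]
```

Emit:
play_rows(translation=[[0,0,0],[0,0,0],[-0.00875,0.00395,0],[-0.0175,0.0079,0],[-0.0263,0.0119,0],[-0.035,0.0159,0],[-0.035,0.0159,0],[-0.035,0.0159,0],[-0.035,0.0159,0],[-0.035,0.0159,0],[-0.035,0.0159,0],[-0.035,0.0159,0],[-0.0263,0.0119,0],[-0.0175,0.0079,0],[-0.009,0.004,0],[0,0,0.02],[0,0,0.03],[0,0,0.02],[0,0,0],[0,0,0]], delta_rot=[[0,0,-4.5],[0,0,-4.6],[0,0,0],[0,0,0],[0,0,0],[0,0,0],[0,0,0],[0,0,0],[0,0,0],[0,0,0],[0,0,0],[0,0,0],[0,0,0],[0,0,0],[0,0,0],[0,0,0],[0,0,0],[0,0,0],[0,0,0],[0,0,0]], grip=[-1,-1,-1,-1,-1,-1,-1,-1,-1,-1,-1,-1,-1,-1,-1,-1,-1,-1,-1,-1])

```text
clock: 19.27
tool_pos: [0.6318, -0.1131, 0.239]
eef_rot: [0.713, 0.701, 0.001, 0.0]
contact_force: [0.1, 0.2, -3.2]
opening: 0.38
finger_force: 25.0
```

```bash
python3 go.py .6313 -.1136 .1583
```

```text
t 19.275 tcp [ 0.6318 -0.1131  0.239 ] yaw(tool y) -0.91 tilt 0.08 q7 0.16 open 0.38
then tool dx,dy,dz mm [-0.5 -0.5 80.7]
```

Emit:
play_rows(translation=[[-0.0003,-0.0003,0.02],[0,0,0.03],[0,0,0.02],[0,0,0.006],[0,0,0.002],[0,0,0.001],[0,0,0.0005],[0,0,0]], delta_rot=[[0,0,0],[0,0,0],[0,0,0],[0,0,0],[0,0,0],[0,0,0],[0,0,0],[0,0,0]], grip=[-1,-1,-1,-1,-1,-1,-1,-1])

```text
clock: 20.27
tool_pos: [0.6311, -0.114, 0.1591]
eef_rot: [0.713, 0.701, 0.0, 0.0]
contact_force: [-0.5, -0.7, -2.9]
opening: 0.384
finger_force: 25.0
```

Emit:
play_rows(translation=[[0,0,0.0005],[0,0,0]], delta_rot=[[0,0,0],[0,0,0]], grip=[-1,-1])

```text
clock: 20.52
tool_pos: [0.6311, -0.1139, 0.1584]
eef_rot: [0.713, 0.701, 0.0, 0.0]
contact_force: [0.6, 0.0, -2.0]
opening: 0.374
finger_force: 25.0
```

Emit:
play_rows(translation=[[0,0,0.0005],[0,0,0]], delta_rot=[[0,0,0],[0,0,0]], grip=[-1,-1])

```text
clock: 20.78
tool_pos: [0.6313, -0.114, 0.1582]
eef_rot: [0.713, 0.701, 0.0, 0.0]
contact_force: [-0.6, 0.5, 2.1]
opening: 0.379
finger_force: 25.0
```

Emit:
play_rows(translation=[[0,0,-0.0005],[0,0,0],[0,0,0],[0,0,0],[0,0,0],[0,0,-0.01],[0,0,-0.03],[0,0,-0.04],[0,0,-0.04],[0,0,0]], delta_rot=[[0,0,0],[0,0,0],[0,0,0],[0,0,0],[0,0,0],[0,0,0],[0,0,0],[0,0,0],[0,0,0],[0,0,0]], grip=[0,0.5,1,1,1,1,1,1,1,1])

```text
clock: 22.02
tool_pos: [0.6328, -0.1144, 0.2825]
eef_rot: [0.713, 0.701, 0.002, 0.003]
contact_force: [0.6, 1.0, 0.6]
opening: 0.999
finger_force: 0.0
```

```bash
python3 go.py .670 .117 .153
python3 - <<'E'
from see import *
see("oblong_jar",(.672,.117),.010,[.65],"pics/obl.png",[prism(.6703,.1189,0,.11,0.0099,.01)])
E
```

```text
t 22.025 tcp [ 0.6328 -0.1144  0.2825] yaw(tool y) -0.96 tilt 0.46 q7 0.15 open 0.999
then tool dx,dy,dz mm [232.   33.3 129.5]
oblong_jar top [0.6724 0.1177] 36.6 88 820
oblong_jar scene [0.6698 0.1185] 35.8 120 1780
```

View pics/obl.png

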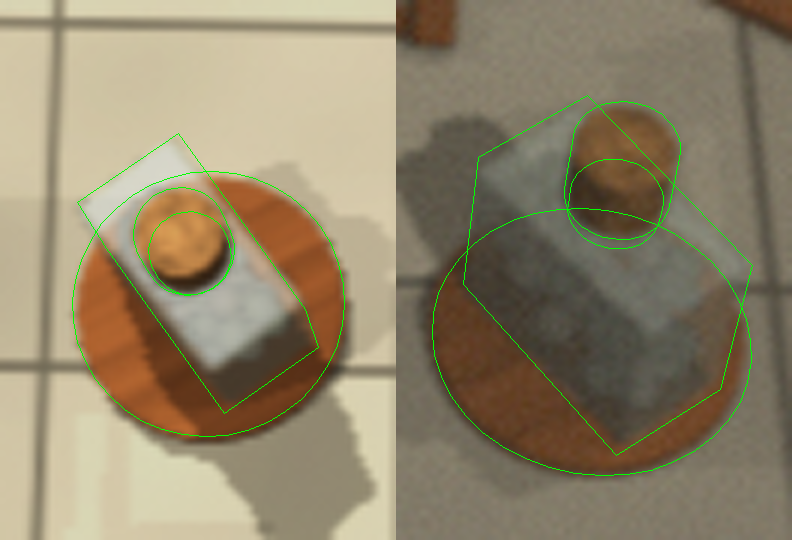

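The oblong jar's top-face corners sit at about crop (80,205), (165,140) and (213,372). The fitted yaw looks a couple of degrees low, so I'll get it from those corners.

Run:
```python
from h import *
u=proj("top",[.672,.117,.05])[0].astype(int);o=u-[33,45]
P=unproj("top",np.array([[80,205],[165,140],[213,372],[298,303]])/6.+o-.5,.084)[:,:2]
print(P.round(4)); d=P[0]-P[2];print(np.linalg.norm(d),np.degrees(np.arctan2(d[1],d[0])))
d=P[1]-P[0];print(np.linalg.norm(d),np.degrees(np.arctan2(d[1],d[0]))+90); print(P.mean(0))
# edge gradient based yaw, using blurred brightness: fit lines on left edge
```

```text
[[0.6913 0.1601]
 [0.7172 0.129 ]
 [0.6278 0.108 ]
 [0.6546 0.0769]]
0.08220345440551613 39.36511646523918
0.040535496506082395 39.737266980021296
[0.67272748 0.11851091]
```

Emit:
play_rows(translation=[[0.04,0.0055,0],[0.048,0.007,0],[0.048,0.007,0],[0.048,0.007,0],[0.048,0.007,0],[0,0,0.03],[0,0,0.03],[0,0,0],[0,0,0]], delta_rot=[[0,0,0],[0,0,0],[0,0,0],[0,0,0],[0,0,0],[0,0,0],[0,0,0],[0,0,0],[0,0,0]], grip=[1,1,1,1,1,1,1,1,1])

```text
clock: 23.35
tool_pos: [0.6686, 0.1173, 0.2185]
eef_rot: [0.713, 0.701, 0.0, 0.0]
contact_force: [0.7, -1.1, 0.4]
opening: 1.001
finger_force: 0.0
```

```bash
python3 go.py .670 .1172 .153
python3 - <<'E'
from see import *
see("square_jar",(.633,-.1135),.010,[.95],"pics/sq.png",[prism(.6337,-.1135,.9884,(.1,.1),0.0099,.01)])
E
```

```text
t 23.35 tcp [0.6686 0.1173 0.2185] yaw(tool y) -0.96 tilt 0.02 q7 -0.17 open 1.001
then tool dx,dy,dz mm [-0.1  1.4 65.5]
square_jar top [ 0.6334 -0.1126] 54.7 70 704
square_jar scene [ 0.6301 -0.1113] 59.1 92 1506
```

View pics/sq.png

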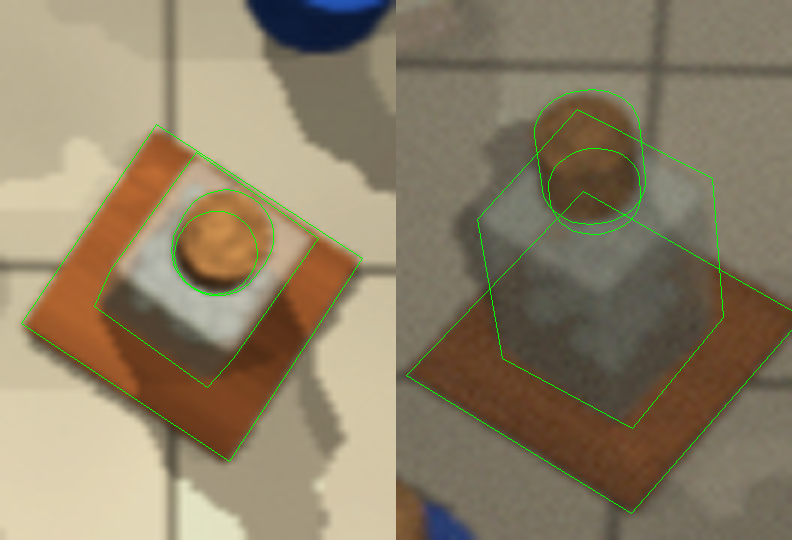

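Square jar sits centred and aligned on its coaster, both at about crop (200,290) in the top view. Now the oblong jar: grasp and lift.

Emit:
play_rows(translation=[[0.0004,0.0015,0.015],[0,0,0.02],[0,0,0.02],[0,0,0.01],[0,0,0],[0,0,0],[0,0,0],[0,0,0],[0,0,0],[0,0,0],[0,0,0],[0,0,0],[0,0,0]], delta_rot=[[0,0,0],[0,0,0],[0,0,0],[0,0,0],[0,0,0],[0,0,0],[0,0,0],[0,0,0],[0,0,0],[0,0,0],[0,0,0],[0,0,0],[0,0,0]], grip=[1,1,1,1,1,0,-0.1,-0.3,-0.5,-1,-1,-1,-1])

```text
clock: 25.18
tool_pos: [0.6703, 0.1179, 0.1535]
eef_rot: [0.713, 0.701, 0.001, 0.0]
contact_force: [1.7, -0.1, 0.2]
opening: 0.376
finger_force: 25.0
```

Emit:
play_rows(translation=[[0,0,0],[0,0,-0.004],[0,0,-0.01],[0,0,-0.02],[0,0,-0.026],[0,0,-0.02],[0,0,0],[0,0,0]], delta_rot=[[0,0,0],[0,0,0],[0,0,0],[0,0,0],[0,0,0],[0,0,0],[0,0,0],[0,0,0]], grip=[-1,-1,-1,-1,-1,-1,-1,-1])

```text
clock: 26.18
tool_pos: [0.6693, 0.1178, 0.233]
eef_rot: [0.713, 0.701, -0.0, -0.0]
contact_force: [-0.7, -0.4, -4.6]
opening: 0.381
finger_force: 25.0
```

```bash
python3 go.py .477 .240 .153 -73.2
```

```text
t 26.175 tcp [0.6693 0.1178 0.233 ] yaw(tool y) -0.94 tilt 0.06 q7 -0.17 open 0.381
turn tool rz 72.26
then tool dx,dy,dz mm [-148.7 -172.5   80. ]
```

Emit:
play_rows(translation=[[0,0,0],[0,0,0],[0,0,0],[0,0,0],[0,0,0],[0,0,0],[0,0,0],[0,0,0],[0,0,0],[0,0,0],[-0.0075,-0.0086,0],[-0.0149,-0.0172,0],[-0.0149,-0.0172,0],[-0.0223,-0.0258,0],[-0.0223,-0.0258,0],[-0.0223,-0.0258,0],[-0.0223,-0.0258,0],[-0.0149,-0.0172,0],[-0.0076,-0.0087,0],[0,0,0.01]], delta_rot=[[0,0,5],[0,0,8],[0,0,8],[0,0,8],[0,0,8],[0,0,8],[0,0,8],[0,0,8],[0,0,8],[0,0,3.2],[0,0,0],[0,0,0],[0,0,0],[0,0,0],[0,0,0],[0,0,0],[0,0,0],[0,0,0],[0,0,0],[0,0,0]], grip=[-1,-1,-1,-1,-1,-1,-1,-1,-1,-1,-1,-1,-1,-1,-1,-1,-1,-1,-1,-1])

```text
clock: 28.68
tool_pos: [0.4771, 0.2401, 0.2233]
eef_rot: [0.989, 0.147, 0.001, -0.0]
contact_force: [-0.1, 0.2, -3.8]
opening: 0.38
finger_force: 25.0
```

Emit:
play_rows(translation=[[0,0,0.03],[0,0,0.025],[0,0,0.006],[0,0,0],[0,0,0]], delta_rot=[[0,0,0],[0,0,0],[0,0,0],[0,0,0],[0,0,0]], grip=[-1,-1,-1,-1,-1])

```text
clock: 29.3
tool_pos: [0.4781, 0.2393, 0.163]
eef_rot: [0.989, 0.146, 0.001, -0.0]
contact_force: [-0.3, -0.2, -3.1]
opening: 0.378
finger_force: 25.0
```

```bash
python3 go.py .477 .240 .1535 -73.2
```

```text
t 29.3 tcp [0.4781 0.2393 0.163 ] yaw(tool y) -73.17 tilt 0.11 q7 -1.23 open 0.378
turn tool rz 0.03
then tool dx,dy,dz mm [-0.9 -1.   9.5]
```

Emit:
play_rows(translation=[[-0.0005,-0.0006,0.005],[0,0,0.002],[0,0,0.001],[0,0,0.0005],[0,0,0.0005],[0,0,0.0005],[0,0,0]], delta_rot=[[0,0,0],[0,0,0],[0,0,0],[0,0,0],[0,0,0],[0,0,0],[0,0,0]], grip=[-1,-1,-1,-1,-1,-1,-1])

```text
clock: 30.18
tool_pos: [0.4768, 0.2397, 0.1533]
eef_rot: [0.989, 0.146, 0.0, -0.0]
contact_force: [-1.8, -0.6, 5.9]
opening: 0.376
finger_force: 25.0
```

Set down. Release, rise, and move towards the rack, staying north of it at first so I can look.

Emit:
play_rows(translation=[[0,0,-0.0007],[0,0,0],[0,0,0],[0,0,0],[0,0,0],[0,0,-0.01],[0,0,-0.03],[0,0,-0.04],[0,0,-0.04],[0,0,0]], delta_rot=[[0,0,0],[0,0,0],[0,0,0],[0,0,0],[0,0,0],[0,0,0],[0,0,0],[0,0,0],[0,0,0],[0,0,0]], grip=[0,0.5,1,1,1,1,1,1,1,1])

```text
clock: 31.42
tool_pos: [0.4782, 0.2401, 0.2767]
eef_rot: [0.989, 0.146, 0.003, -0.001]
contact_force: [-0.1, 0.2, 0.2]
opening: 1.0
finger_force: 0.0
```

```bash
python3 go.py .4838 .0253 .1465
python3 - <<'E'
from see import *
see("round_jar",(.486,.025),.012,[0],None)
E
```

```text
t 31.425 tcp [0.4782 0.2401 0.2767] yaw(tool y) -73.16 tilt 0.38 q7 -1.33 open 1.0
then tool dx,dy,dz mm [-56.8 207.2 130.2]
round_jar top [0.4863 0.0246] 22.0 54 619
round_jar scene [0.4805 0.026 ] 5.2 94 1046
```

Emit:
play_rows(translation=[[-0.0114,0.0415,0],[-0.0114,0.0415,0],[-0.0114,0.0415,0],[-0.0114,0.0415,0],[-0.0114,0.0412,0],[0,0,0.03],[0,0,0.03],[0,0,0],[0,0,0]], delta_rot=[[0,0,0],[0,0,0],[0,0,0],[0,0,0],[0,0,0],[0,0,0],[0,0,0],[0,0,0],[0,0,0]], grip=[1,1,1,1,1,1,1,1,1])

```text
clock: 32.75
tool_pos: [0.4822, 0.0249, 0.2136]
eef_rot: [0.989, 0.146, -0.0, 0.0]
contact_force: [0.3, -0.2, 1.0]
opening: 0.997
finger_force: 0.0
```

```bash
python3 go.py .4841 .0250 .1468
python3 - <<'E'
from see import *
see("oblong_jar",(.479,.240),.010,[2.5],"pics/ob2.png",[prism(.4791,.2399,-.5826,(.13,.09),0.0099,.01)])
E
```

```text
t 32.75 tcp [0.4822 0.0249 0.2136] yaw(tool y) -73.15 tilt 0.02 q7 -0.88 open 0.997
then tool dx,dy,dz mm [ 1.8  0.4 66.8]
oblong_jar top [0.4772 0.2395] 146.4 70 1062
oblong_jar scene [0.474  0.2417] 150.6 118 1163
```

View pics/ob2.png

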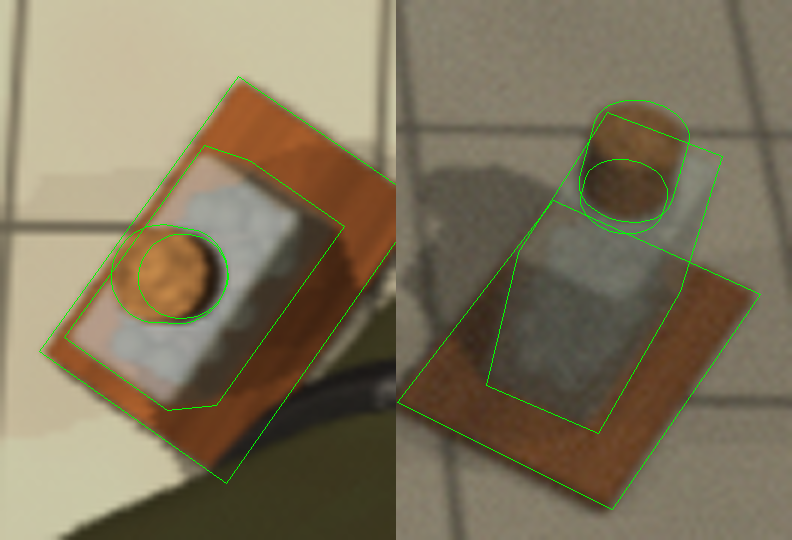

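The oblong jar is centred to about 2 mm and aligned to about 1°. Now the round jar.

Emit:
play_rows(translation=[[0.0012,0.0002,0.016],[0,0,0.02],[0,0,0.02],[0,0,0.01],[0,0,0],[0,0,0],[0,0,0],[0,0,0],[0,0,0],[0,0,0],[0,0,0],[0,0,0],[0,0,0]], delta_rot=[[0,0,0],[0,0,0],[0,0,0],[0,0,0],[0,0,0],[0,0,0],[0,0,0],[0,0,0],[0,0,0],[0,0,0],[0,0,0],[0,0,0],[0,0,0]], grip=[1,1,1,1,1,0,-0.1,-0.3,-0.5,-1,-1,-1,-1])

```text
clock: 34.58
tool_pos: [0.4836, 0.0246, 0.1475]
eef_rot: [0.989, 0.146, 0.0, 0.0]
contact_force: [1.2, -2.5, 1.5]
opening: 0.371
finger_force: 25.0
```

Emit:
play_rows(translation=[[0,0,0],[0,0,-0.004],[0,0,-0.01],[0,0,-0.02],[0,0,-0.026],[0,0,-0.02],[0,0,0],[0,0,0]], delta_rot=[[0,0,0],[0,0,0],[0,0,0],[0,0,0],[0,0,0],[0,0,0],[0,0,0],[0,0,0]], grip=[-1,-1,-1,-1,-1,-1,-1,-1])

```text
clock: 35.58
tool_pos: [0.4828, 0.0256, 0.227]
eef_rot: [0.989, 0.147, -0.001, -0.0]
contact_force: [-0.5, -0.3, -4.6]
opening: 0.376
finger_force: 25.0
```

```bash
python3 go.py .668 .119 .1448
```

```text
t 35.575 tcp [0.4828 0.0256 0.227 ] yaw(tool y) -73.11 tilt 0.08 q7 -0.88 open 0.376
then tool dx,dy,dz mm [204.4 -35.5  82.2]
```

Emit:
play_rows(translation=[[0.0102,-0.0018,0],[0.0203,-0.0037,0],[0.0203,-0.0037,0],[0.0305,-0.0055,0],[0.0305,-0.0055,0],[0.0305,-0.0055,0],[0.0305,-0.0055,0],[0.0203,-0.0037,0],[0.0102,-0.0018,0],[0,0,0.02],[0,0,0.03],[0,0,0.02],[0,0,0.006],[0,0,0],[0,0,0]], delta_rot=[[0,0,0],[0,0,0],[0,0,0],[0,0,0],[0,0,0],[0,0,0],[0,0,0],[0,0,0],[0,0,0],[0,0,0],[0,0,0],[0,0,0],[0,0,0],[0,0,0],[0,0,0]], grip=[-1,-1,-1,-1,-1,-1,-1,-1,-1,-1,-1,-1,-1,-1,-1])

```text
clock: 37.45
tool_pos: [0.668, 0.1191, 0.1525]
eef_rot: [0.989, 0.147, 0.001, 0.0]
contact_force: [0.1, -0.1, -4.4]
opening: 0.379
finger_force: 25.0
```

```bash
python3 go.py .6676 .119 .1455
```

```text
t 37.45 tcp [0.668  0.1191 0.1525] yaw(tool y) -73.15 tilt 0.12 q7 -1.08 open 0.379
then tool dx,dy,dz mm [-0.4  0.   7. ]
```

Emit:
play_rows(translation=[[0,0,0.003],[0,0,0.002],[0,0,0.001],[0,0,0.0005],[0,0,0.0003],[0,0,0],[0,0,0]], delta_rot=[[0,0,0],[0,0,0],[0,0,0],[0,0,0],[0,0,0],[0,0,0],[0,0,0]], grip=[-1,-1,-1,-1,-1,-1,-1])

```text
clock: 38.33
tool_pos: [0.6676, 0.119, 0.1454]
eef_rot: [0.989, 0.146, 0.0, 0.0]
contact_force: [-2.1, -0.4, 6.2]
opening: 0.379
finger_force: 24.9
```

Emit:
play_rows(translation=[[0,0,-0.0005],[0,0,0],[0,0,0],[0,0,0],[0,0,0],[0,0,-0.01],[0,0,-0.03],[0,0,-0.04],[0,0,-0.04],[0,0,-0.04],[-0.043,0.012,0],[-0.043,0.012,0],[-0.043,0.012,0],[-0.043,0.012,0],[-0.043,0.012,0],[0,0,0],[0,0,0]], delta_rot=[[0,0,0],[0,0,0],[0,0,0],[0,0,0],[0,0,0],[0,0,0],[0,0,0],[0,0,0],[0,0,0],[0,0,0],[0,0,0],[0,0,0],[0,0,0],[0,0,0],[0,0,0],[0,0,0],[0,0,0]], grip=[0,0.5,1,1,1,1,1,1,1,1,1,1,1,1,1,1,1])

```text
clock: 40.45
tool_pos: [0.4799, -0.0002, 0.3058]
eef_rot: [0.989, 0.147, 0.001, -0.0]
contact_force: [0.4, 0.2, -0.7]
opening: 0.996
finger_force: 0.0
```

Run:
```python
from see import *
res,ims=see("round_jar",(.670,.119),.010,[0],None)
for j,g,y in(("square_jar",(.633,-.1135),.98),("oblong_jar",(.478,.240),2.55)): see(j,g,.01,[y],None)
T=[("round_jar",(.6703,.1189,0),.11),("square_jar",(.6337,-.1135,.9884),(.1,.1)),("oblong_jar",(.4791,.2399,-.5826),(.13,.09))]
rows=[]
for c in cal:
    rows.append(np.hstack([panel(ims[c],c,proj(c,[*p[:2],.04])[0],jarparts(n,*p,.01)+[prism(*p,s,.0099,.01)],w=66,h=72,s=4) for n,p,s in T]))
cv2.imwrite("pics/fin.png",np.vstack(rows));cv2.imwrite("pics/finscene.png",ims["scene"])
```

```text
round_jar top [0.6682 0.1187] 6.1 42 724
round_jar scene [0.6661 0.1207] 15.0 107 1247
square_jar top [ 0.6339 -0.1133] 55.0 42 744
square_jar scene [ 0.6306 -0.1112] 60.0 118 1478
oblong_jar top [0.4764 0.2394] 148.4 89 1042
oblong_jar scene [0.4732 0.2425] 150.2 107 1188
```

View pics/fin.png

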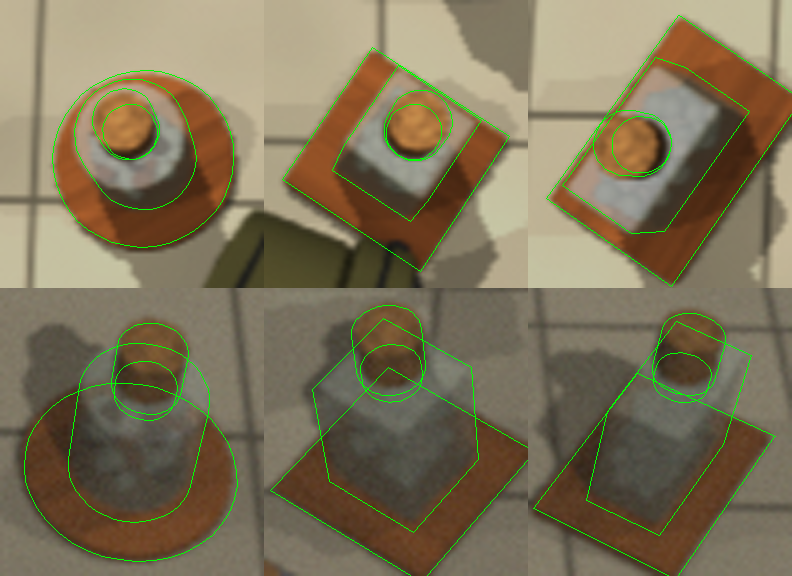

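View pics/finscene.png

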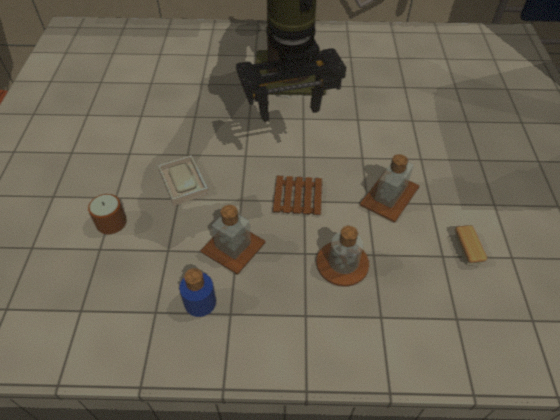

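All three jars match the models at their targets to within about 2 mm and 2°. The rack is empty, and the soap dish (183,178), nail brush (471,243) and candle (107,213) haven't moved. Handing in.

```bash
python3 -c "
from plant import r
print(r.finish_job())"
```

```text
the job is handed in; nothing more can be done
None
```

I handed the job in at about 41 s: each jar stands on the coaster of its own shape, within about 2 mm of the middle and 2° of the edges by the top camera. The round jar was parked on the rack first, and nothing else was touched.

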